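# Pack the casting box and cure its lid seam

### The arm

A 6-joint arm with a two-finger parallel gripper is mounted at the origin on the work surface. World frame = base frame: x ahead of the robot, y to its left, z up, the work surface at z = 0. Lengths are in m, angles in rad, forces in N, time in s.
With the tool pointing down it reaches from about 0.2 to 0.875 m from the base axis. Payload 3.4 kg.
Tool frame: the origin (TCP) lies between the finger pads; the fingertips stand 25 mm ahead of it and the grasp point (between the pads) lies 6 mm ahead of it (r.nose_length is the z of the fingertips in the tool frame, in m); z points along the fingers, y is the line along which they close (so a half turn about z gives the same grasp; the last joint's range is limited). The gripper opens to 94 mm and grips with 3 to 60 N. Pads are 16 mm wide; open, the fingers measure 119 mm over their backs; the gripper's body (75 mm by 177 mm) begins 78 mm behind the grasp point.
Start: joints at [1.054, 0.276, 1.505, -0, 1.361, -0.121], TCP at [0.222, 0.531, 0.23] pointing down, gripper open.
Joint ranges: [-2.89, 2.89], [-0.75, 2.08], [0.22, 2.7], [-1.18, 4.32], [0.11, 2.71], [-2.7, 2.7]. Speed limits (rad/s): [2.57, 2.57, 3.14, 3.14, 3.14, 3.14].

### API

Orientations are given as a unit quaternion [w, x, y, z].
In Python, from plant import r, gripper_to, inverse_kinematics, vision, models, telemetry gives the robot as it stands. Calls block until the motion is done:
- r.move_to(position, orientation): joint-space move of the TCP to a pose.
- r.move_l(position, rot=None, vel=0.15, guard=None): straight line of the TCP; rot=None keeps the orientation; vel is the mean speed in m/s. With guard (N) it stops when the force on the tool has changed by that much, and returns True; else False.
- r.movej(angles): joint-space move.
- gripper_to(opening, f_grip=None): finger opening in m; f_grip is the grip in N (None keeps the last); returns when the fingers have stopped.
- r.hold(seconds).
- inverse_kinematics(position, orientation): joint angles nearest the present ones, or None.
- vision.snapshot(name): name is "scene" or "top" or "wrist"; returns the picture (420x560x3 uint8, red, green, blue); there is no depth.
- vision.get_calibration(name): a dict with "fx", "fy", "cx", "cy" (pixels), "D" ([k1, k2, p1, p2, k3] as OpenCV has them; the pictures are not rectified), "position" and "orientation" of the camera in the world. Camera axes: x right, y down, z forward; pixel columns grow to the right and rows downward; lengths in m; the calibration is good to about 2 mm. A picture is of the moment at which its call begins: read the wrist's pose just before it. get_calibration takes no time and is no camera call; for the wrist camera it gives the pose at the moment of the call.
A pose or a line that the arm cannot do raises r.PlanningError and nothing moves.
- r.sign_off(): hands the job in; it is judged then, once.
Trained networks look in the newest picture that a camera, given by its name, has taken for a name from the list of things; names that differ only in an ending like _2 or _b are one class to them, and where a whole thing is asked for, a point or a joint stands for the part that bears it (a point fixed in the world has none). Each returns a list of dicts, best first, with "score" (0 to 1); they miss things now and then, are a little off and sometimes report something else, mostly with a low value. They report only what shows in the picture. A call takes as long as a camera call. They do not tell look-alikes from the thing itself.
- models.boxes_of(thing, camera): "at" ([x, y, z] in m, in world coordinates, good to about 4 mm: the middle of the surface that is visible of it).
- models.regions_of(thing, camera): "pixels" (420x560 bool, what is visible of it).
- models.mark_of(thing, camera): "at" ([x, y, z] in m, in world coordinates, good to about 4 mm: a listed point, or the origin of a listed thing).
Readings, each from a call of its own:
- telemetry.current_t(): time.
- telemetry.current_joints(): joint angles.
- telemetry.current_dq(): joint speeds.
- telemetry.current_joint_efforts(): joint torques, N m.
- telemetry.current_ee_pos(): TCP position.
- telemetry.current_tool_rot(): TCP orientation.
- telemetry.current_wrist_force(): force on the tool from outside, world axes, zero at the start.
- telemetry.current_torque(): the same for the moment, N m.
- telemetry.current_opening(): finger opening in m.
- telemetry.current_finger_force(): force on a finger pad.
Only numpy, scipy, OpenCV 4.12 (cv2) and the standard library are available. Lean on these libraries where they do the work, as an engineer would, in place of code of your own. Each camera call takes 0.05 s, during which the arm holds its last target. There are 200 camera calls.

### The job

Stand all the plaster casts upright in the casting box and put the lid on, fully seated. Then take the curing wand from its rack and, holding it upright, guide its tip slowly (about 3 cm a second, never above 10) and steadily down in the channel between lid and lip along the whole seam: from the far end of the left side towards you, across the front, and back along the right side to its far end (left, front and far as the robot sees them). Hang the wand back in its rack, let go, and leave everything else on the bench where it is.

Things in the scene. Friction and masses are not known exactly. Their poses are not given: they have to be found in the camera images.
- box: casting box, grey, open on top, fixed near the middle, turned up to 0.2 rad. Origin: centre of its underside on the bench; x to its back (away from the robot), y to its left, z up. Inside 150 (x) x 176 mm (y), floor at z = 6 mm, mouth at z = 62 mm. Around the mouth a flat flange, top z = 62 mm, 206 x 232 mm overall, on which the lid rests.
- box_channel (a point): middle of the front of the seam channel, on the flange (box x -90, y 0, z 62 mm). The channel is the gap between the lid's edge (box x -81, y +-94 mm if centred) and the lip along the flange's left, front and right edges (inner faces x -97, y +-110; top z 70 mm): a U 8 mm deep, 16 mm wide. A dark seal strip marks its middle line. Along the back is a bar (x 87 to 103, top z 70 mm).
- lid: loose aluminium lid, right way up on the bench at the right. Plate 162 (x) x 188 (y) mm, z = 6 to 14 mm; under it a spigot 142 x 168 x 6 mm that enters the mouth with 4 mm spare all round; on it a dark bar handle 18 (x) x 70 (y) mm, z = 14 to 54 mm. Origin: centre of the spigot's underside, 56 mm above the box's origin when seated, x along the box's x (or turned half round). 280 to 460 g.
- wand: curing wand, upright, 160 mm, hanging by its collar in the rack. From the tip up: tip 7 mm thick (0-20 mm), steel shaft 10 mm (20-90), black collar 34 mm wide (90-96), white square grip 22 x 22 mm (96-158). Origin: end of the tip; z up along it; x, y: normals of the grip's flats, at first parallel to the rack's. 120 g.
- wand_tip (a point): the end of the wand's tip (same point as the wand's origin).
- rack: wand rack, fixed behind the box, at left or right (a dark articulator at the other side). Two prongs along its x, 62 mm long, 16 mm wide, z = 93 to 105 mm, 22 mm slot between, open above and to -x (towards the robot); post at x = 30 to 42 mm. Origin: on the bench under the hung wand, whose collar rests on the prongs; the tip is 15 mm, the top 175 mm above the bench.
- cast0: one of 2 to 4 (absent: None) pale plaster dental casts on a thin steel plate (3 mm) at the left; may be knocked aside. Plinth 56 (x) x 52 (y) x 18 mm high, on it a horseshoe row of teeth 44 mm long (x), 40 mm across (y), up to z = 42 mm (tooth tips 47), open to its -x; grip it across the outside of the row (along y, 40 mm). Origin: centre of the underside, z up. 110 to 230 g.
- cast1: one of 2 to 4 (absent: None) pale plaster dental casts on a thin steel plate (3 mm) at the left; may be knocked aside. Plinth 56 (x) x 52 (y) x 18 mm high, on it a horseshoe row of teeth 44 mm long (x), 40 mm across (y), up to z = 42 mm (tooth tips 47), open to its -x; grip it across the outside of the row (along y, 40 mm). Origin: centre of the underside, z up. 110 to 230 g.
- cast2: one of 2 to 4 (absent: None) pale plaster dental casts on a thin steel plate (3 mm) at the left; may be knocked aside. Plinth 56 (x) x 52 (y) x 18 mm high, on it a horseshoe row of teeth 44 mm long (x), 40 mm across (y), up to z = 42 mm (tooth tips 47), open to its -x; grip it across the outside of the row (along y, 40 mm). Origin: centre of the underside, z up. 110 to 230 g.
- cast3: one of 2 to 4 (absent: None) pale plaster dental casts on a thin steel plate (3 mm) at the left; may be knocked aside. Plinth 56 (x) x 52 (y) x 18 mm high, on it a horseshoe row of teeth 44 mm long (x), 40 mm across (y), up to z = 42 mm (tooth tips 47), open to its -x; grip it across the outside of the row (along y, 40 mm). Origin: centre of the underside, z up. 110 to 230 g.
- seam0 (a point): point on the seal strip (z = 62 mm on the box), the far end of the left leg (the start of the run).
- seam1 (a point): point on the seal strip (z = 62 mm on the box), the middle of the left leg.
- seam2 (a point): point on the seal strip (z = 62 mm on the box), the front left corner.
- seam3 (a point): point on the seal strip (z = 62 mm on the box), one third along the front.
- seam4 (a point): point on the seal strip (z = 62 mm on the box), two thirds along the front.
- seam5 (a point): point on the seal strip (z = 62 mm on the box), the front right corner.
- seam6 (a point): point on the seal strip (z = 62 mm on the box), the middle of the right leg.
- seam7 (a point): point on the seal strip (z = 62 mm on the box), the far end of the right leg (the end of the run).
- jar: bystander, to be left alone: small jar, 60 mm wide, 55 mm high. Origin about the middle of its underside.
- dropper: bystander, to be left alone: dropper bottle, 40 mm wide, 100 mm high. Origin about the middle of its underside.
- bowl: bystander, to be left alone: green mixing bowl, 90 mm wide, 45 mm high. Origin about the middle of its underside.
- spatula: bystander, to be left alone: spatula, 190 mm long, lying behind the box. Origin about the middle of its underside.
- can: bystander, to be left alone: can, 64 mm wide, 90 mm high. Origin about the middle of its underside.
- waxblock: bystander, to be left alone: reddish wax block, 80 x 36 x 14 mm. Origin about the middle of its underside.
There are look-alikes about, which are no part of the job. Leave any red look-alike of the cast2 alone.

How it is judged:
By the outcome, as a careful person would: the job done as asked, in the order asked, and still so for the second after the job is handed in, with the robot touching nothing.
Of cast0, cast1, cast2, cast3 only 2 to 4 are there at a start; the rules pass over those that are not, and their reading is None.
At some moment in a run one of cast0, cast1, cast2, cast3 may be knocked a few centimetres aside while the robot is not near it.
It also fails if it takes over 210 s, if anything falls off the work surface, if the arm or the gripper's body presses on something with over 40 N, if the wrist force passes 120 N, or if a joint passes its speed limit or range.

## Working session

There is one attempt and no reset: what is moved stays moved. The work goes in short steps, each a Python script; the robot and the scene stay as the last script left them, time stands still between calls to the robot, and variables do not carry over. Pictures are saved under pics/ and viewed, at most 14 in all, crops included, and the job is handed in when it is done.

```bash
ls; mkdir -p pics; python3 - <<'E'
from plant import r, gripper_to, inverse_kinematics, vision, models, telemetry
import cv2, numpy as np
for c in ["scene","top"]:
    im=vision.snapshot(c); cv2.imwrite(f"pics/{c}0.png",im[:,:,::-1])
    k=vision.get_calibration(c); print(c,{a:np.round(b,3).tolist() for a,b in k.items()})
    for n in ["box","box_channel","lid","wand","wand_tip","rack","cast0","cast1","cast2","cast3","seam0","seam2","seam5","seam7","jar","dropper","bowl","spatula","can","waxblock"]:
        print(n,[(np.round(d["at"],3).tolist(),round(d["score"],2)) for d in models.mark_of(n,c)][:6])
print(telemetry.current_t())
E
```

```text
pics
scene {'fx': 540.008, 'fy': 540.008, 'cx': 284.437, 'cy': 213.885, 'D': [-0.032, 0.0, 0.0, 0.0, 0.0], 'position': [1.235, -0.401, 1.166], 'orientation': [-0.268, 0.837, 0.452, -0.152]}
box [([0.582, -0.034, -0.003], 0.78)]
box_channel [([0.487, -0.048, 0.063], 0.84)]
lid [([0.467, -0.351, 0.003], 0.59), ([0.489, -0.048, 0.061], 0.57)]
wand [([0.658, 0.22, 0.016], 0.62)]
wand_tip [([0.658, 0.216, 0.014], 0.78), ([0.468, 0.055, 0.063], 0.44)]
rack [([0.655, 0.217, -0.001], 0.89), ([0.803, -0.171, -0.002], 0.67)]
cast0 [([0.426, 0.338, 0.002], 0.97), ([0.525, 0.236, -0.001], 0.87), ([0.532, 0.355, 0.006], 0.7), ([0.364, 0.083, 0.001], 0.65), ([0.398, 0.233, 0.002], 0.57)]
cast1 [([0.426, 0.338, 0.002], 0.97), ([0.525, 0.236, -0.001], 0.87), ([0.532, 0.355, 0.006], 0.7), ([0.364, 0.083, 0.001], 0.65), ([0.398, 0.233, 0.002], 0.57)]
cast2 [([0.426, 0.338, 0.002], 0.97), ([0.525, 0.236, -0.001], 0.87), ([0.532, 0.355, 0.006], 0.7), ([0.364, 0.083, 0.001], 0.65), ([0.398, 0.233, 0.002], 0.57)]
cast3 [([0.426, 0.338, 0.002], 0.97), ([0.525, 0.236, -0.001], 0.87), ([0.532, 0.355, 0.006],
[... 2991 characters left out ...]
, 0.064, 0.063], 0.93), ([0.473, 0.054, 0.064], 0.9), ([0.5, -0.078, 0.062], 0.9), ([0.507, -0.148, 0.057], 0.84), ([0.486, -0.018, 0.063], 0.76)]
seam7 [([0.627, 0.08, 0.062], 0.97), ([0.554, 0.064, 0.063], 0.93), ([0.473, 0.054, 0.064], 0.9), ([0.5, -0.078, 0.062], 0.9), ([0.507, -0.148, 0.057], 0.84), ([0.486, -0.018, 0.063], 0.76)]
jar [([0.787, -0.023, -0.001], 0.85), ([0.803, 0.055, -0.001], 0.43)]
dropper [([0.801, 0.052, -0.0], 0.69), ([0.575, -0.038, -0.001], 0.56)]
bowl [([0.782, 0.156, 0.001], 0.58), ([0.486, -0.049, 0.066], 0.44)]
spatula [([0.8, -0.172, 0.002], 0.87)]
can [([0.717, -0.365, 0.001], 0.81), ([0.504, -0.149, 0.062], 0.32)]
waxblock [([0.4, -0.061, 0.003], 0.94)]
2.1
```

View pics/top0.png

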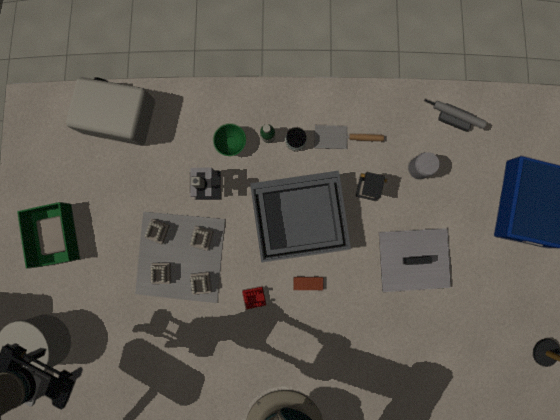

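View pics/scene0.png

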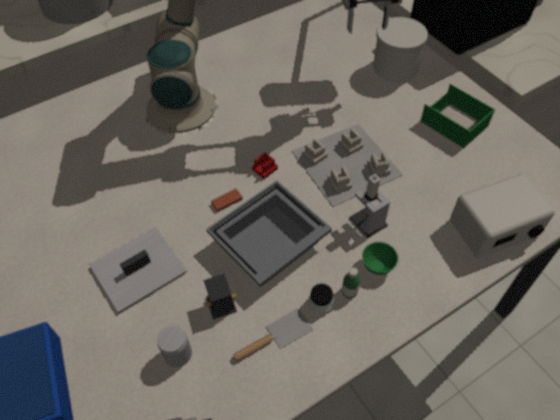

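```bash
cat > h.py <<'E'
from plant import r, gripper_to, inverse_kinematics, vision, models, telemetry
import cv2, numpy as np
from scipy.spatial.transform import Rotation as R
def down(yaw):  # tool z down; tool y axis at angle yaw+pi/2 in world (x axis at yaw)
    q=(R.from_euler('z',yaw)*R.from_euler('x',np.pi)).as_quat(); return np.roll(q,1)
def cam(c):
    k=vision.get_calibration(c); K=np.array([[k['fx'],0,k['cx']],[0,k['fy'],k['cy']],[0,0,1.]])
    return K,np.array(k['D']),np.array(k['position']),R.from_quat(np.roll(k['orientation'],-1)).as_matrix()
def pix2w(C,uv,z):
    K,D,p,M=C; n=cv2.undistortPoints(np.array(uv,float).reshape(-1,1,2),K,D).reshape(-1,2)
    d=np.c_[n,np.ones(len(n))]@M.T; return p+d*((z-p[2])/d[:,2])[:,None]
def w2pix(C,P):
    K,D,p,M=C; return cv2.projectPoints(np.array(P,float).reshape(-1,1,3),cv2.Rodrigues(M.T)[0],-M.T@p,K,D)[0].reshape(-1,2)
def ortho(im,C,z,x0,x1,y0,y1,s):
    """metric top-down view of plane z: rows = x from x1 (top) to x0, cols = y from y1 (left) to y0; s m/px"""
    xs=np.arange(x1,x0,-s); ys=np.arange(y1,y0,-s); Y,X=np.meshgrid(ys,xs)
    m=w2pix(C,np.c_[X.ravel(),Y.ravel(),np.full(X.size,z)]).reshape(*X.shape,2).astype(np.float32)
    return cv2.remap(im,m[...,0],m[...,1],cv2.INTER_LINEAR)
def save(n,im): cv2.imwrite(f"pics/{n}.png",im[:,:,::-1])
E
python3 - <<'E'
from h import *
def look(n,x,y,z,yaw=0):
    r.move_to([x,y,z],down(yaw)); C=cam("wrist"); im=vision.snapshot("wrist"); save(n,im)
    np.savez(n+".npz",K=C[0],D=C[1],p=C[2],M=C[3]); return C
C=look("w_casts",0.40,0.285,0.33); print(C[2],C[3].round(2).tolist(),C[0][0],telemetry.current_ee_pos(),telemetry.current_t())
for d in models.mark_of("cast0","wrist"): print(np.round(d["at"],3),d["score"])
C=look("w_box",0.50,-0.035,0.36)
C=look("w_lid",0.40,-0.35,0.33)
for d in models.mark_of("lid","wrist"): print(np.round(d["at"],3),d["score"])
print(C[2],telemetry.current_joints(),telemetry.current_t())
E
```

```text
[0.4697967  0.28483646 0.4840383 ] [[-0.0, -0.97, -0.24], [-1.0, 0.0, 0.0], [-0.0, 0.24, -0.97]] [295.13691348   0.         280.55411658] [0.39981691 0.28529904 0.32981193] 4.025
[0.514 0.229 0.003] 0.89
[0.399 0.231 0.006] 0.74
[0.362 0.088 0.   ] 0.73
[0.54  0.358 0.006] 0.65
[ 0.424  0.34  -0.   ] 0.62
[ 0.463 -0.347  0.003] 0.82
[ 0.47049776 -0.34940511  0.48447858] [-8.47474131e-01  1.68710655e-01  1.40563958e+00  5.38110714e-04
  1.56676324e+00  7.21250237e-01] 6.7583
```

```bash
python3 - <<'E'
from h import *
def ld(n):
    d=np.load(n+".npz"); return (d['K'],d['D'],d['p'],d['M']), cv2.imread(f"pics/{n}.png")[:,:,::-1].copy()
C,im=ld("w_casts"); save("o_casts",ortho(im,C,0.021,0.35,0.58,0.19,0.40,0.0004))
C,im=ld("w_box"); a=ortho(im,C,0.062,0.44,0.72,-0.20,0.12,0.0007)
C,im=ld("w_lid"); b=ortho(im,C,0.014,0.36,0.57,-0.48,-0.22,0.0007)
c=np.zeros((400,830,3),np.uint8); c[:a.shape[0],:a.shape[1]]=a; c[:b.shape[0],458:458+b.shape[1]]=b; save("o_bl",c[:,:])
print(a.shape,b.shape)
E
python3 -c "
import cv2
c=cv2.imread('pics/o_bl.png');cv2.imwrite('pics/o_bl2.png',cv2.convertScaleAbs(c[:,:800],alpha=1.6,beta=10))
c=cv2.imread('pics/o_casts.png');cv2.imwrite('pics/o_casts2.png',cv2.convertScaleAbs(c,alpha=1.3,beta=0))"
```

```text
(400, 458, 3) (300, 372, 3)
```

View pics/o_casts2.png

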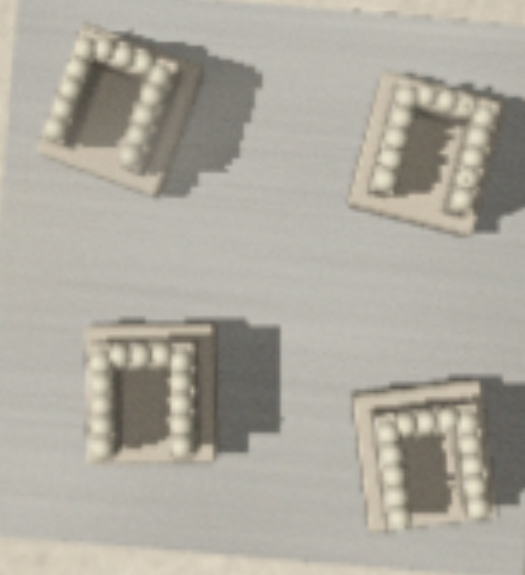

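View pics/o_bl2.png

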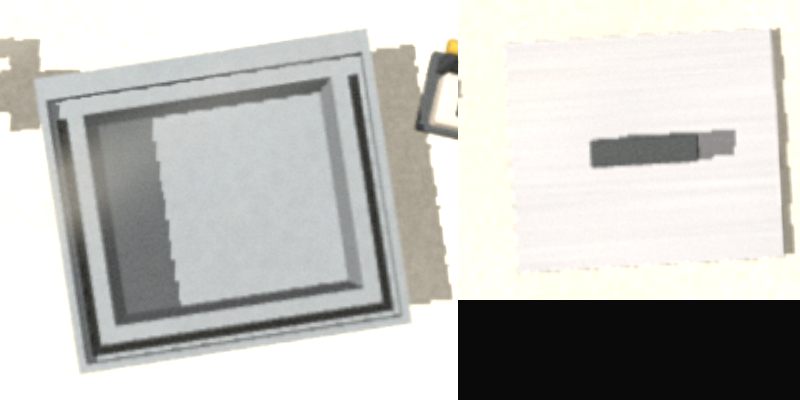

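```bash
cat >> h.py <<'E'
BOX=np.array([.578,-.0363]); BY=.153
def b2w(x,y): c,s=np.cos(BY),np.sin(BY); return BOX+[c*x-s*y,s*x+c*y]
ZT=.20
def up(z=ZT,vel=.25):
    p=telemetry.current_ee_pos(); r.move_l([p[0],p[1],z],vel=vel)
def pickplace(x,y,yaw,slot):
    gripper_to(.062,25)
    r.move_to([x,y,ZT],down(yaw))
    vision.snapshot("top"); m=models.mark_of("cast0","top")
    vision.snapshot("scene"); m+=models.mark_of("cast0","scene")
    d=min(np.hypot(k["at"][0]-x,k["at"][1]-y) for k in m); print("dev",round(d,4))
    if d>.012: raise SystemExit("moved? "+str([np.round(k["at"],3).tolist() for k in m]))
    r.move_l([x,y,.075],vel=.25); hit=r.move_l([x,y,.048],vel=.06,guard=8)
    gripper_to(.03,25); print("hit",hit,"open",telemetry.current_opening(),telemetry.current_ee_pos()[2])
    up(.17); w=b2w(*slot)
    r.move_l([*w,.17],rot=down(BY),vel=.25)
    print("held",telemetry.current_opening())
    r.move_l([*w,.062],vel=.2); hit=r.move_l([*w,.0485],vel=.03,guard=5)
    print("placed",hit,telemetry.current_ee_pos()[2])
    gripper_to(.054); up(.17); print("t",telemetry.current_t())
E
python3 - <<'E'
from h import *
pickplace(.5185,.2297,-.23,(36,43) and (.036,.043))
E
```

```text
dev 0.0053
hit False open 0.0397245915009913 0.048237606349345874
held 0.03953037783558964
placed True 0.05099292800962924
t 15.4583
```

```bash
python3 - <<'E'
from h import *
pickplace(.536,.3515,-.34,(.036,-.043))
pickplace(.398,.2302,.11,(-.036,.043))
pickplace(.4232,.3394,-.01,(-.036,-.043))
gripper_to(.08)
r.move_to([.50,-.04,.36],down(BY)); C=cam("wrist"); im=vision.snapshot("wrist")
save("o_box3",cv2.convertScaleAbs(ortho(im,C,0.062,0.44,0.72,-0.20,0.12,0.0006),alpha=1.6,beta=10))
for d in models.mark_of("seam0","wrist"): print(np.round(d["at"],3),round(d["score"],2))
vision.snapshot("top"); print([np.round(d["at"],3).tolist() for d in models.mark_of("cast0","top")])
E
```

```text
dev 0.0018
hit False open 0.03965369590197956 0.04831014802588323
held 0.039960136596663094
placed True 0.051073049838075285
t 23.8
dev 0.0036
hit False open 0.039395228712603994 0.04821444551859966
held 0.03964533130140243
placed True 0.05096612980334724
t 31.5667
dev 0.0007
hit False open 0.039619165314310895 0.04825149424780713
held 0.03988543436063448
placed True 0.05099365518195895
t 39.95
[ 0.666 -0.129  0.06 ] 0.92
[ 0.496 -0.083  0.059] 0.89
[0.555 0.06  0.064] 0.85
[ 0.587 -0.142  0.063] 0.83
[ 0.505 -0.15   0.063] 0.73
[0.632 0.077 0.06 ] 0.65
[ 0.485 -0.013  0.065] 0.63
[0.474 0.054 0.062] 0.62
[[0.621, -0.074, 0.008], [0.356, 0.087, 0.007], [0.612, 0.011, 0.004], [0.543, -0.084, 0.004], [0.535, -0.001, 0.006]]
```

View pics/o_box3.png

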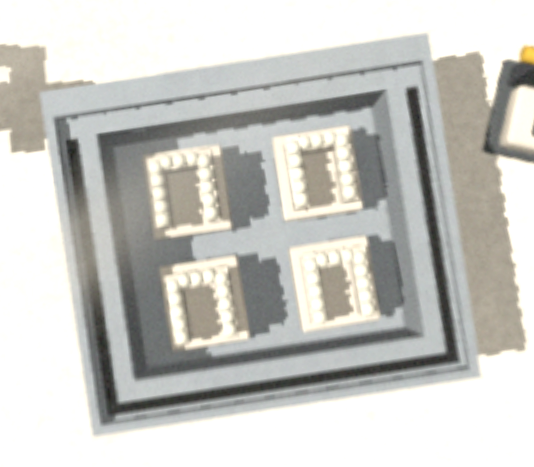

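```bash
python3 - <<'E'
from h import *
from scipy.optimize import least_squares
W=np.array([[.553,.067],[.473,.054],[.666,-.126],[.495,-.083],[.487,-.016],[.506,-.147],
[.627,.080],[.554,.064],[.473,.054],[.5,-.078],[.507,-.148],[.486,-.018],[.581,-.139],[.583,-.142],
[.666,-.129],[.496,-.083],[.555,.060],[.587,-.142],[.505,-.150],[.632,.077],[.485,-.013],[.474,.054],[.487,-.048],[.486,-.051]])
def f(p):
    c,s=np.cos(p[2]),np.sin(p[2]); xe=p[3]; xm=(xe-.09)/2
    B=np.array([[xe,.102],[xm,.102],[-.09,.102],[-.09,.034],[-.09,-.034],[-.09,-.102],[xm,-.102],[xe,-.102],[-.09,0]])
    Q=p[:2]+np.c_[c*B[:,0]-s*B[:,1],s*B[:,0]+c*B[:,1]]
    D=W[:,None]-Q[None]; return D[np.arange(len(W)),np.argmin((D**2).sum(2),1)].ravel()
o=least_squares(f,[.579,-.036,.15,.065]); print(o.x.round(4),np.sqrt(np.mean(o.fun**2)))
g=inverse_kinematics
for s in (1,-1):
    print(s,[np.round(g(p,down(y+s*np.pi/2)),2).tolist() for p,y in (([.4654,-.3516,.1],.062),([.579,-.036,.1],.15))])
E
```

```text
[ 0.579  -0.0352  0.1531  0.0694] 0.002437225205431984
1 [[-0.77, 0.39, 1.68, 0.0, 1.07, -0.83], [-0.18, 0.38, 1.69, 0.0, 1.07, -0.33]]Traceback (most recent call last):
  File "<stdin>", line 14, in <module>
    return _wrapfunc(a, 'round', decimals=decimals, out=out)
    return _wrapit(obj, method, *args, **kwds)
    result = getattr(arr, method)(*args, **kwds)
TypeError: unsupported operand type(s) for *: 'NoneType' and 'float'
```

```bash
sed -i 's/^BOX=.*/BOX=np.array([.579,-.0357]); BY=.151/' h.py; python3 - <<'E'
from h import *
x,y,a=.4654,-.3516,.062+np.pi/2
gripper_to(.045,45)
r.move_to([x,y,.20],down(a)); r.move_l([x,y,.07],vel=.2); hit=r.move_l([x,y,.042],vel=.05,guard=8)
gripper_to(.01,45); z0=telemetry.current_ee_pos()[2]; print(hit,telemetry.current_opening(),z0)
up(.06,.06); up(.27); print(telemetry.current_opening(),telemetry.current_wrist_force())
w=b2w(0,0); r.move_l([*w,.27],rot=down(BY+np.pi/2),vel=.2)
r.move_l([*w,z0+.056+.018],vel=.12)
hit=r.move_l([*w,z0+.056-.002],vel=.03,guard=8)
print("seat",hit,telemetry.current_ee_pos()[2]-z0-.056,telemetry.current_wrist_force(),telemetry.current_opening(),telemetry.current_t())
E
```

```text
False 0.01779374962954815 0.042183180112665024
0.017926380049775845 [ 0.73050957  0.42712406 -4.23868446]
seat True -6.616627855857149e-05 [-0.70369978  0.37616628  4.52429743] 0.01782739607503976 51.3917
```

```bash
python3 - <<'E'
from h import *
gripper_to(.05); up(.2)
r.move_to([.50,-.04,.36],down(BY)); C=cam("wrist"); im=vision.snapshot("wrist")
save("o_box4",cv2.convertScaleAbs(ortho(im,C,0.070,0.44,0.72,-0.20,0.12,0.0006),alpha=1.3))
r.move_to([.585,.217,.36],down(0)); C=cam("wrist"); im=vision.snapshot("wrist")
for n in("rack","wand","wand_tip"): print(n,[np.round(d["at"],3).tolist() for d in models.mark_of(n,"wrist")])
a=ortho(im,C,0.173,0.61,0.73,.14,.29,.0003); b=ortho(im,C,0.105,0.61,0.73,.14,.29,.0003); save("o_rack",cv2.convertScaleAbs(np.vstack([a,b])[:600],alpha=1.3)); print(a.shape)
E
```

```text
rack [[0.66, 0.221, -0.002], [0.787, -0.023, -0.001]]
wand [[0.658, 0.213, 0.018]]
wand_tip [[0.663, -0.129, 0.058]]
(400, 500, 3)
```

View pics/o_box4.png

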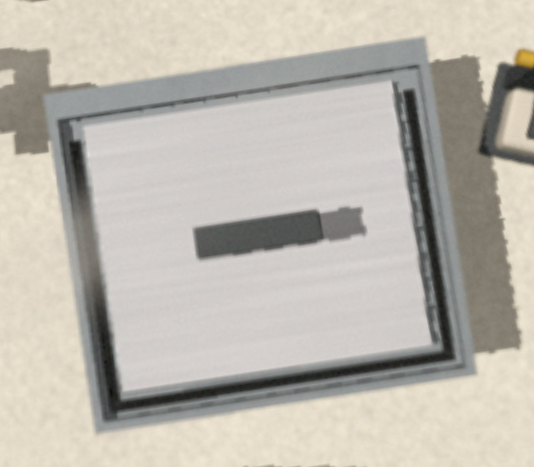

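View pics/o_rack.png

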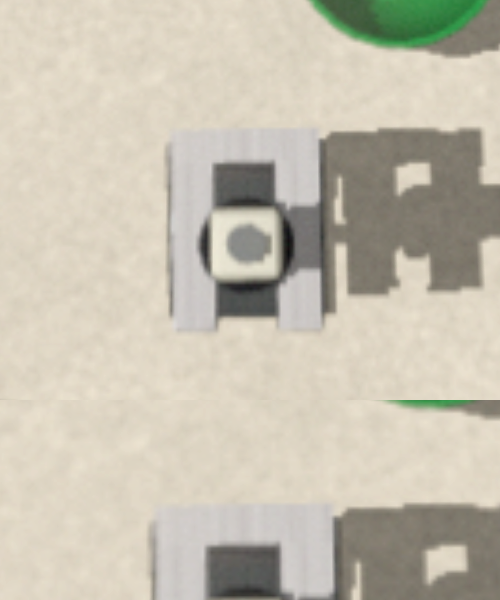

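```bash
sed -i 's/^BOX=.*/BOX=np.array([.579,-.036]); BY=.151/' h.py; cat >> h.py <<'E'
WX,WY,WA=.6568,.2159,.012; ZG=.151; H=ZG-.015   # TCP above wand tip
E
python3 - <<'E'
from h import *
gripper_to(.05,45)
r.move_to([WX,WY,.28],down(WA)); r.move_l([WX,WY,.19],vel=.15)
print(r.move_l([WX,WY,ZG],vel=.05,guard=8))
gripper_to(.012,45); print(telemetry.current_opening(),telemetry.current_ee_pos(),telemetry.current_wrist_force())
up(.16,.03); up(.29,.12); print(telemetry.current_wrist_force(),telemetry.current_opening())
w=b2w(-.09,0); r.move_l([*w,.29],vel=.2); r.move_l([*w,H+.080],vel=.12); r.hold(.5)
e=telemetry.current_ee_pos();C=cam("wrist"); im=vision.snapshot("wrist")
print([np.round(d["at"],4).tolist() for d in models.mark_of("wand_tip","wrist")],e)
t=w2pix(C,[[e[0],e[1],e[2]-H]])[0]; print("tip exp px",t)
u,v=np.round(t).astype(int); cr=cv2.resize(im[v-60:v+60,u-80:u+80],None,fx=5,fy=5,interpolation=cv2.INTER_CUBIC)
cr=cv2.convertScaleAbs(cr,alpha=1.5)
s=lambda P:tuple(int(a) for a in (w2pix(C,[P])[0]-[u-80,v-60])*5)
cv2.drawMarker(cr,s([e[0],e[1],e[2]-H]),(255,0,0),0,14,1)
for yy in np.linspace(-.06,.06,13): cv2.circle(cr,s([*b2w(-.09,yy),.062]),3,(0,255,0),-1)
save("tip",cr); print(telemetry.current_t())
E
```

```text
False
0.02176825993151516 [0.65689122 0.21604374 0.15120418] [-0.1829796   0.56715417 -0.46033175]
[ 0.45359386  1.11418699 -2.69408115] 0.021823176973402324
[[0.4896, -0.0531, 0.0788]] [ 0.49007185 -0.04956099  0.21615986]
tip exp px [280.14195282 207.79771052]
63.025
```

View pics/tip.png

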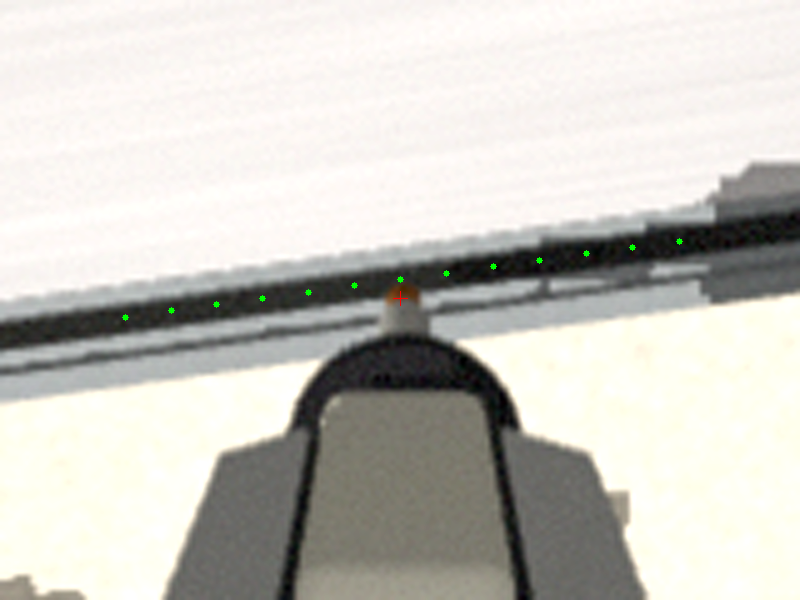

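```bash
python3 - <<'E'
from h import *
w=b2w(-.09,0); r.move_l([*w,H+.10],vel=.1)
P=[b2w(.075,.1025),b2w(-.09,.1025),b2w(-.09,-.102),b2w(.075,-.102)]
r.move_l([*P[0],H+.10],vel=.12); r.hold(.3)
print(r.move_l([*P[0],H+.0638],vel=.03,guard=4),telemetry.current_ee_pos()[2]-H,telemetry.current_t())
for p in P[1:]:
    h=r.move_l([*p,H+.0638],vel=.032,guard=8); e=telemetry.current_ee_pos()
    print(h,np.round(e[:2]-p,4),e[2]-H,telemetry.current_wrist_force().round(2),telemetry.current_t())
    if h: raise SystemExit
r.hold(.3)
e=telemetry.current_ee_pos();C=cam("wrist"); im=vision.snapshot("wrist")
u,v=np.round(w2pix(C,[[e[0],e[1],e[2]-H]])[0]).astype(int)
save("tip2",cv2.convertScaleAbs(cv2.resize(im[v-60:v+60,u-80:u+80],None,fx=5,fy=5),alpha=1.5))
E
```

```text
False 0.06407037567320795 66.8
False [ 0. -0.] 0.06378360152618301 [-0.17  0.39 -1.38] 72.1083
False [0. 0.] 0.06381289160788842 [-1.68  0.99 -1.07] 78.65
False [-0. -0.] 0.06381292656387408 [-0.34 -0.36 -1.95] 83.9583
```

View pics/tip2.png

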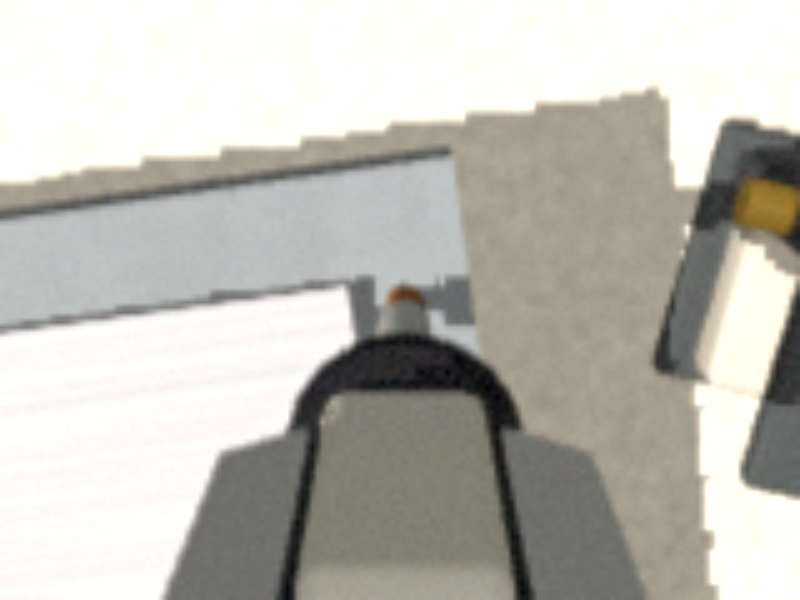

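The tip (403,298) sits in the channel at the right leg's far end, and no contact forces showed along the run. Next I hang the wand back.

```bash
python3 - <<'E'
from h import *
up(H+.10,.06); up(.29,.15)
r.move_l([WX,WY,.29],vel=.2); r.hold(.3); r.move_l([WX,WY,.165],vel=.1)
print(r.move_l([WX,WY,ZG-.0005],vel=.02,guard=3),telemetry.current_ee_pos(),telemetry.current_wrist_force())
gripper_to(.045); up(.20,.08); up(.32,.2)
r.move_to([.50,.20,.36],down(0)); im=vision.snapshot("wrist"); vision.snapshot("top")
for n in("lid","wand","cast0"): print(n,[np.round(d["at"],3).tolist() for d in models.mark_of(n,"top")])
save("end",cv2.convertScaleAbs(im,alpha=1.4)); print(telemetry.current_t())
E
```

```text
True [0.65653037 0.21582162 0.15114977] [-0.66700292  0.15194781  4.39200628]
lid [[0.578, -0.033, 0.059], [0.717, -0.364, 0.0]]
wand [[0.658, 0.212, 0.014], [0.716, -0.363, 0.0]]
cast0 [[0.357, 0.085, 0.004], [0.498, -0.077, 0.065]]
92.8083
```

View pics/end.png

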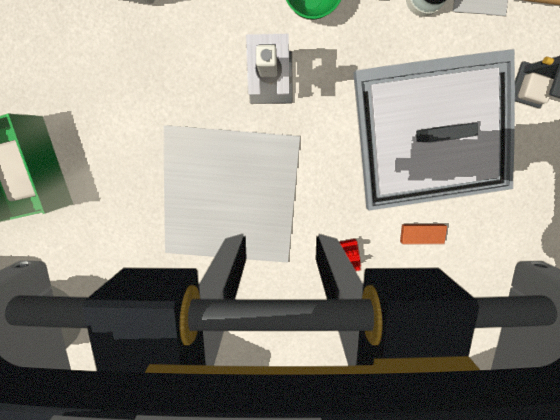

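The picture shows the wand hanging upright in its rack at (267,62), the lid seated on the box at (440,130), the steel plate empty, and the red look-alike untouched at (350,253).

```bash
python3 -c "
from h import *
print(r.sign_off())"
```

```text
the job is handed in; nothing more can be done
None
```

The job is done and handed in after about 93 s: all four casts stand upright in the box, the lid is seated, the wand ran the whole seam without touching, and it is back in its rack with everything else left alone.

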